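# Set a strip guide with its eccentric lever and prove it with the gauge

## Robot

A 7-joint arm with a two-finger parallel gripper is mounted at the origin on a cart in front of the work surface, level with it; the furniture and walls round the work are solid. World frame = base frame: x ahead of the robot, y to its left, z up, the work surface at z = 0. Lengths are in mm, angles in rad, forces in N, time in s.
With the tool pointing down it reaches from about 400 to 850 mm from the base axis. Payload 10.4 kg.
Tool frame: the origin (TCP) lies between the finger pads; the fingertips stand 19 mm ahead of it and the grasp point (between the pads) is the TCP; z points along the fingers, y is the line along which they close (so a half turn about z gives the same grasp; the last joint's range is limited). The gripper opens to 87 mm and grips with 3 to 60 N. Pads are 19 mm wide; open, the fingers measure 117 mm over their backs; the gripper's body (75 mm by 190 mm) begins 51 mm behind the grasp point.
Start: joints at [1.106, 0.332, -0.065, 1.46, 0.022, 1.35, -0.088], TCP at [267.252, -565.001, 241.576] pointing down, gripper open.
Joint ranges: [-2.6, 2.6], [-0.5, 2.12], [-1.47, 1.34], [0.16, 2.42], [-1.27, 4.41], [0.06, 2.06], [-2.6, 2.6]. Speed limits (rad/s): [2.22, 2.22, 2.79, 2.79, 3.14, 3.14, 3.14].

## Interface

Orientations are given as [roll, pitch, yaw] about the fixed x, y, z axes, in that order (R = Rz(yaw) Ry(pitch) Rx(roll)).
In Python, from station import readout, camera, calibration, arm gives the robot as it stands.
- The arm moves only by the tool carry_out, never from a script. Its argument "plan" is a list of rows, each a list of 7 numbers: the shift along the tool's x, y, z each as a share of 0.3 m, from -1 to 1, then the turn, a rotation vector about the tool's x, y, z each as a share of 180 degrees, from -1 to 1, then the opening, from 0 (shut) to 1 (fully open). In form: [[tx, ty, tz, rx, ry, rz, hand], ...]. A call has 1 to 10 rows; each row is the pose to reach, as a shift and turn from the pose commanded when the call began, along the tool's axes at that moment, turning the shorter way round; what a row does not reach only later rows make up. A row lasts 1/10 s, in which the tool goes at most 50 mm and 8.59 degrees, less where a joint would pass 70% of its speed; a pose out of reach is approached as far as the arm can. A call with a number of a shift or a turn outside -1 to 1 is refused whole. A call with a gripper value outside its range is refused whole. The fingers move at their own pace and stop on an object; "squeeze" is the grip in N (left out, the last holds). Time passes only in rows, so rows that repeat a pose let the fingers close. It gives the time, the measured TCP pose, the force, the opening and the grip force at its end, in the units of the state.
- readout.get_state(): the state, without advancing time (a new reading comes with each control period).
- camera(name): name is "scene" or "side" or "wrist"; returns (picture, depth): 384x512x3 uint8, red, green, blue; 384x512 float32, mm along the optical axis (not along the pixel's ray), 0 where there is no reading.
- calibration(name): a dict with "vfov" (degrees; the focal length in pixels is half the picture's height over the tangent of half this angle, whatever the lens; pixels are square), "cx", "cy" (the principal point, pixels), "world_to_cam" (4x4, takes a point from world to camera coordinates). Camera axes: x right, y down, z forward; pixel columns grow to the right and rows downward; lengths in mm; the calibration is good to about 2 mm. A picture is of the moment at which its call begins: read the wrist's pose just before it. calibration takes no time and is no camera call; for the wrist camera it gives the pose at the moment of the call.
- arm.close_job(): hands the job in; it is judged then, once.
The state is a dict: "t": time; "joint_positions": joint angles; "joint_velocities": joint speeds; "joint_efforts": joint torques, N m; "tool_pos": TCP position; "tool_rot": TCP orientation; "wrist_force": force on the tool from outside, world axes, zero at the start; "torque": the same for the moment, N m; "grip_width": finger opening in mm; "finger_force": force on a finger pad.
Only numpy, scipy, OpenCV 4.12 (cv2) and the standard library are available. Lean on these libraries where they do the work, as an engineer would, in place of code of your own. Each camera call takes 0.05 s, during which the arm holds its last target. There are 200 camera calls.

## Task

Flip the guard of the strip guide up and past its balance point so that it stays open by itself. Then, with the gauge still out of the guide, turn the eccentric's lever until the gap between jaw and fence is just right for the gauge (it slides through freely, with no more than 3 mm of side play) and let go of the lever. Finally prove the setting: lay the gauge on the board in front of the gap, slide it along the board into the gap until its nose meets the end stop, and leave it there, guard open and setting kept.

Things in the scene. Friction and masses are not known exactly. Their poses are not given: they have to be found in the camera images.
- guide: Strip guide fixed to the table: plywood board, guide x -120..100, y -85..50, top z 10 mm. Origin at table level; x along the channel away from the robot, y left, z up. The gauge enters from the near (-x) end, whose board (x under -54) is free. Fixed aluminium fence at left: face y = +20 mm, x -43..73, rounded nose to x -54, top z 40. Steel jaw at right.
- stop (a point): Centre of the face of the low end stop (34 mm wide, 12 mm high) at the far end of the channel, at board height; guide x 72, y 5, z 10 mm. With its nose against it the gauge's middle is at guide x = 17 mm.
- jaw (a joint): How far (m) the jaw has moved from its widest position toward the fence: gap = 42 mm - jaw. Moved by the lever: jaw = 10 mm per rad of lever. The lever's friction holds it against pushing.
- jaw_face (a point): Middle of the jaw's flat face toward the fence, 22 mm above the table. The face spans guide x -22..62 mm, z 11..33 mm, with a rounded front corner reaching x = -28 mm.
- lever (a joint): Angle q (rad) of the eccentric's lever, 0 (gap 42 mm, widest) to 2.0 (22 mm, narrowest), growing clockwise from above; starts at 0 to 0.6. Stays where left (friction: 3 N at the knob). Vertical axis at guide x 20, y -42 mm; the lever points 0.66 + q clockwise from guide +x, so its knob is at x = 20 + 80 cos(0.66+q), y = -42 - 80 sin(0.66+q) mm. At q = 1.04 the gap is 31.6 mm.
- lever_knob (a point): The round upright black knob at the lever's end, 18 mm diameter, z 45 to 85 mm above the table; this point is on its axis at 68 mm, 80 mm from the lever's axis. Grip it from above and lead it round the arc; it turns in the fingers.
- guard (a joint): Opening angle (rad) of the hinged grey guard: 0 lying over the channel, 1.57 upright (about its balance point), 2.2 leaning open to the left on its stop, its top edge then 110 mm above the table (carry things over it). No spring: falls shut before the balance point, open beyond it. Shut, it blocks the gauge's grip plate.
- guard_hinge (a point): A point on the guard's hinge axis (parallel to guide x), above the fence: guide x = 0, y = 50, z = 46 mm.
- guard_rod (a point): Grip point on the guard's handle, a 12 mm round steel rod parallel to guide x sticking out of the guard plate toward the near end, free from guide x -95 to -40 mm. The point: x -75 mm, 66 mm from the hinge axis; at opening a it is at guide y = 50 - 66 cos a, z = 46 + 66 sin a mm. Pinched from above it turns in the fingers as it is led round the arc.
- gauge: Loose aluminium gauge, 0.18 kg: bar 110 long (x) x 30 wide x 20 mm high, ends rounded (15 mm radius), same both ways round. On its middle stands a grip plate 34 long (x), 12 thick (y), from 20 to 84 mm above the underside. Origin: middle of the underside. Starts on the table between the charger and the sorting box.
- battery_pack: Bystander: blue battery pack 34 x 145 x 24 mm lying on the table. Leave alone.
- marker_black: Bystander: white marker pen with black cap, 127 mm long, 14 mm thick, lying on the table. Leave alone.
- tweezers: Bystander: steel tweezers, 123 mm long, lying on the table. Leave alone.

How it is judged:
By the outcome, as a careful person would: the job done as asked, in the order asked, and still so for the second after the job is handed in, with the robot touching nothing.
It also fails if it takes over 66 s, if anything falls off the work surface, if the arm or the gripper's body presses on something with over 40 N, if the wrist force passes 120 N, or if a joint passes its speed limit or range.

## Working session

There is one attempt and no reset: what is moved stays moved. The work goes in short steps, Python scripts to look and compute and a tool call to move; the robot and the scene stay as the last step left them, time stands still between calls to the robot, and variables do not carry over. Pictures are saved under pics/ and viewed, at most 10 in all, crops included, and the job is handed in when it is done.

Besides the shell and the picture viewer there is one more tool, called after "Request:" as name(argument=value, ...) on one line, values as JSON. carry_out: Moves the arm, as the interface text tells. Its arguments: {"type":"object","properties":{"plan":{"type":"array","items":{"type":"array","items":{"type":"number"}}},"squeeze":{"type":"number"}},"required":["plan"]}

```bash
mkdir -p pics; ls
python3 - <<'E'
from station import readout,camera,calibration
import cv2,numpy as np
for n in ["scene","side"]:
    p,d=camera(n); cv2.imwrite(f"pics/{n}0.png",cv2.resize(p[:,:,::-1],(800,600),interpolation=cv2.INTER_CUBIC)); np.savez(f"{n}0.npz",p=p,d=d)
    c=calibration(n);print(n,c)
print(readout.get_state())
E
```

```text
pics
scene {'vfov': 46.976695914390135, 'cx': 251.7982756215158, 'cy': 196.71511773038065, 'world_to_cam': array([[-4.40159110e-01, -8.97799150e-01, -1.47188756e-02,
         2.39102827e+02],
       [-7.19205034e-01,  3.62320122e-01, -5.92847576e-01,
         4.86781312e+02],
       [ 5.37590994e-01, -2.50361372e-01, -8.05180170e-01,
         6.35713281e+02],
       [ 0.00000000e+00,  0.00000000e+00,  0.00000000e+00,
         1.00000000e+00]])}
side {'vfov': 51.799905056531834, 'cx': 253.66518695809856, 'cy': 186.65993663128518, 'world_to_cam': array([[ 9.99905316e-02,  9.94907372e-01,  1.26970603e-02,
        -3.35405673e+00],
       [ 4.63388426e-01, -3.52714287e-02, -8.85453044e-01,
        -2.29345515e+02],
       [-8.80495917e-01,  9.44205913e-02, -4.64555370e-01,
         1.47330885e+03],
       [ 0.00000000e+00,  0.00000000e+00,  0.00000000e+00,
         1.00000000e+00]])}
{'t': 0.1, 'joint_positions': array([ 1.10639442,  0.33277588, -0.06470583,  1.46084608,  0.02156463,
        1.34991648, -0.08851273]), 'joint_velocities': array([-0.00168905, -0.00089029,  0.00091715, -0.00243607,  0.00130043,
       -0.00034377, -0.00025151]), 'joint_efforts': array([ 1.96819899e-03, -6.24545717e+01,  2.49633315e-02, -3.90714204e+01,
       -6.13710308e-02,  3.67160852e-02,  3.76390247e-06]), 'tool_pos': array([ 267.10297373, -564.69068201,  240.85934471]), 'tool_rot': array([-3.14034051e+00,  2.13521162e-05,  4.41805909e-01]), 'wrist_force': array([-0.26355023, -0.73687403,  0.07053083]), 'torque': array([-0.0038645 ,  0.00894777, -0.01372373]), 'finger_force': 0.0, 'grip_width': 87.26546236779205}
```

View pics/scene0.png

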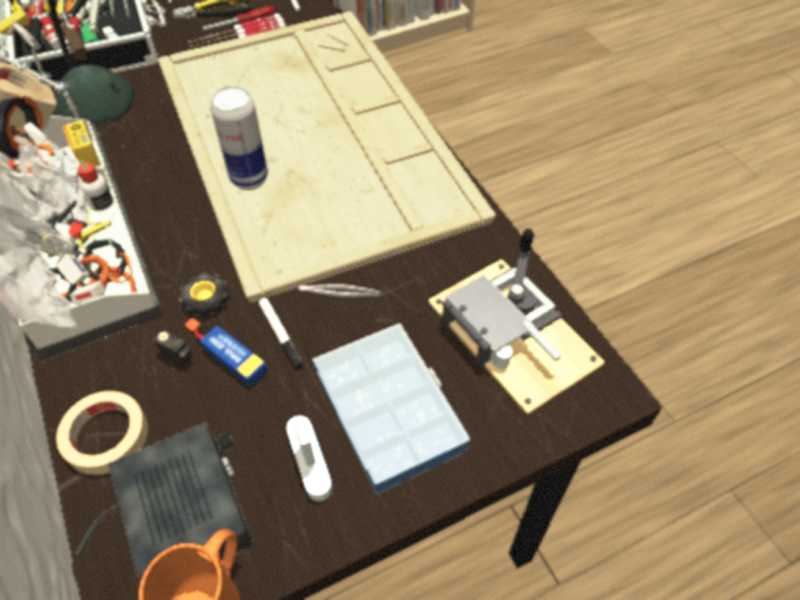

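View pics/side0.png

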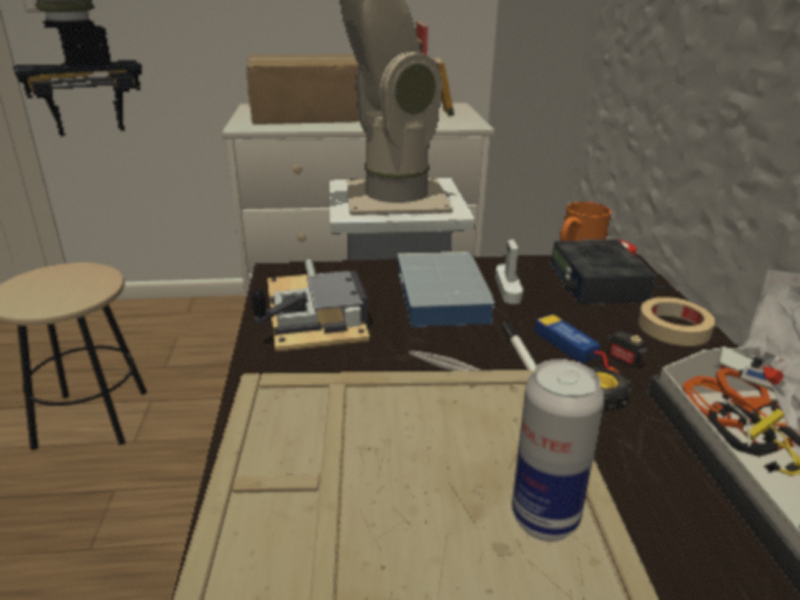

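The scene shows the guide at right (board corners about (430,300), (503,263), (604,360), (527,410)), the knob at (526,240) and the gauge at (308,458), all in 800x600 pixels. I'll enlarge both.

```bash
cat > h.py <<'E'
import numpy as np,cv2
from station import readout,camera,calibration
def f(c): return 192/np.tan(np.radians(c["vfov"]/2))
def ray(c,u,v,z):
    "intersect pixel ray with world plane z"
    W=c["world_to_cam"];R=W[:3,:3];o=-R.T@W[:3,3]
    d=R.T@np.array([(u-c["cx"])/f(c),(v-c["cy"])/f(c),1]);return o+d*(z-o[2])/d[2]
def proj(c,P):
    W=c["world_to_cam"];q=np.atleast_2d(P)@W[:3,:3].T+W[:3,3]
    return q[:,:2]/q[:,2:]*f(c)+[c["cx"],c["cy"]]
def cloud(c,d):
    v,u=np.mgrid[:384,:512];W=c["world_to_cam"]
    q=np.stack([(u-c["cx"])/f(c)*d,(v-c["cy"])/f(c)*d,d],-1)
    return (q-W[:3,3])@W[:3,:3]
E
python3 - <<'E'
import numpy as np,cv2
from h import *
z=np.load("scene0.npz");p=z["p"][:,:,::-1]
a=cv2.resize(p[140:270,270:395],None,fx=4.6,fy=4.6,interpolation=cv2.INTER_CUBIC)
b=cv2.resize(p[260:325,175:220],(202,293),interpolation=cv2.INTER_CUBIC)
o=np.zeros((598,780,3),np.uint8);o[:a.shape[0],:a.shape[1]]=a;o[:293,577:779]=b
cv2.imwrite("pics/crop.png",o)
c=calibration("scene")
for u,v in [(430,300),(503,263),(604,360),(527,410)]:print(ray(c,u*.64,v*.64,10).round(1))
C=cloud(c,z["d"])
# gauge: points above table near it
g=ray(c,308*.64,458*.64,10);print("gauge~",g)
m=(np.abs(C[...,0]-g[0])<75)&(np.abs(C[...,1]-g[1])<50)&(z["d"]>0)
bar=C[m&(C[...,2]>14)&(C[...,2]<26)];pl=C[m&(C[...,2]>76)&(C[...,2]<92)]
for n,q in(("bar",bar),("plate",pl)):
    if len(q): print(n,len(q),q.mean(0),cv2.minAreaRect(q[:,:2].astype(np.float32)))
E
```

```text
[ 631.8 -102.2   10. ]
[ 643.9 -232.    10. ]
[ 437.3 -263.8   10. ]
[ 419.7 -130.5   10. ]
gauge~ [483.9885028  146.21525646  10.        ]
bar 584 [476.35003472 146.8351093   18.55258039] ((486.7420654296875, 145.53282165527344), (29.93806266784668, 109.88861846923828), 85.25830078125)
plate 120 [484.78366202 145.71352717  82.09905249] ((486.21490478515625, 145.5067138671875), (11.321183204650879, 34.894737243652344), 85.08777618408203)
```

View pics/crop.png

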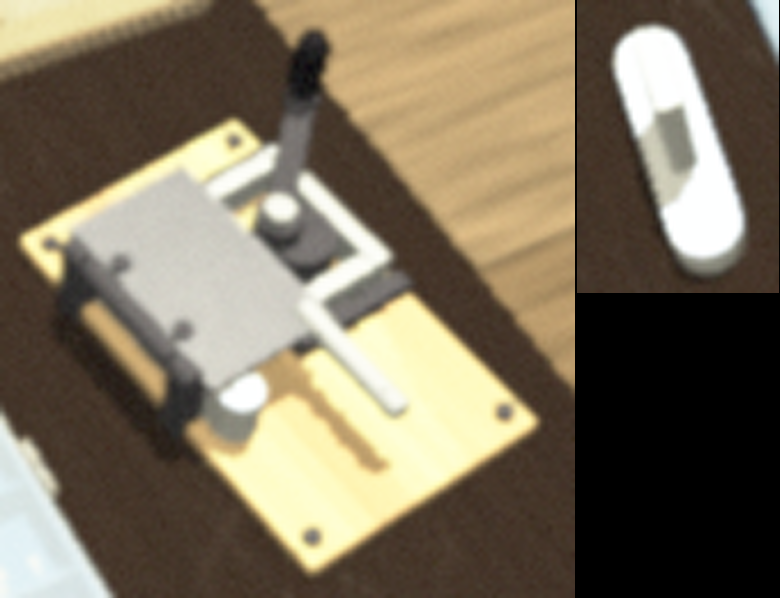

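```bash
cat >> h.py <<'E'
def G(p,P):
    x,y,t=p;P=np.atleast_2d(P).astype(float);c,s=np.cos(t),np.sin(t)
    return np.c_[x+c*P[:,0]-s*P[:,1],y+s*P[:,0]+c*P[:,1],P[:,2]]
E
python3 - <<'E'
from h import *
from scipy.optimize import least_squares as ls
c=calibration("scene")
k=lambda u,v:np.array([270+(u+.5)/4.6-.5,140+(v+.5)/4.6-.5])
uv=np.array([k(311,575),k(540,423),k(237,119),k(20,241)])
P=[[-120,50,10],[-120,-85,10],[100,-85,10],[100,50,10]]
r=ls(lambda p:(proj(c,G(p,P))-uv).ravel(),[530,-180,0.1]);print("guide",r.x,r.fun.round(2))
kn=lambda q,z:[20+80*np.cos(.66+q),-42-80*np.sin(.66+q),z]
for (u,v,z) in [(313,36,85),(303,92,45)]:
    for q in np.arange(0,.8,.1): 
        pr=proj(c,G(r.x,[kn(q,z)]))[0]; print(z,round(q,1),((pr-k(u,v))*4.6).round(0))
print("rod",(proj(c,G(r.x,[[-95,-16,46],[-40,-16,46]]))-[270,140])*4.6)
E
```

```text
guide [ 5.41479950e+02 -1.62533316e+02  1.30410188e-01] [ 0.23 -0.34  0.1   0.42 -0.27  0.31 -0.11 -0.37]
85 0.0 [-28.  -1.]
85 0.1 [-11.   0.]
85 0.2 [6. 3.]
85 0.3 [23.  7.]
85 0.4 [39. 12.]
85 0.5 [55. 18.]
85 0.6 [70. 25.]
85 0.7 [84. 34.]
45 0.0 [-28.  -1.]
45 0.1 [-12.  -0.]
45 0.2 [4. 2.]
45 0.3 [20.  6.]
45 0.4 [36. 11.]
45 0.5 [51. 17.]
45 0.6 [66. 24.]
45 0.7 [80. 33.]
rod [[401.21492798 414.71080789]
 [319.09707353 328.77509211]]
```

```bash
cat >> h.py <<'E'
from scipy.spatial.transform import Rotation as Ro
g0=np.array([541.5,-162.5,.1304])
def rows(*T,cmd=None):
    "T: (world xyz, yaw) tool-down targets -> shift/turn shares"
    s=readout.get_state();p,r=(s["tool_pos"],s["tool_rot"]) if cmd is None else cmd
    R=Ro.from_euler("xyz",r)
    for P,y in T:
        P=np.ravel(P); t=R.inv().apply(P-p)/300; w=(R.inv()*Ro.from_euler("xyz",[np.pi,0,y])).as_rotvec()/np.pi
        print(np.r_[t,w].round(4).tolist(),P.round(1))
    print("t",s["t"],s["tool_pos"].round(1),s["tool_rot"].round(3),s["wrist_force"].round(1),s["grip_width"].round(1))
E
python3 -c "
from h import *
rows((G(g0,[-78,-16,180]),.1304),(G(g0,[-78,-16,46]),.1304),cmd=([267.252,-565.001,241.576],[-3.1403,0,.4418]))"
```

```text
[1.1362, -0.8506, 0.2064, -0.0004, 0.0001, 0.0991] [ 466.2 -188.5  180. ]
[1.1362, -0.85, 0.653, -0.0004, 0.0001, 0.0991] [ 466.2 -188.5   46. ]Traceback (most recent call last):
  File "<string>", line 3, in <module>
    rows((G(g0,[-78,-16,180]),.1304),(G(g0,[-78,-16,46]),.1304),cmd=([267.252,-565.001,241.576],[-3.1403,0,.4418]))
    ~~~~^^^^^^^^^^^^^^^^^^^^^^^^^^^^^^^^^^^^^^^^^^^^^^^^^^^^^^^^^^^^^^^^^^^^^^^^^^^^^^^^^^^^^^^^^^^^^^^^^^^^^^^^^^^
  File "h.py", line 27, in rows
    print("t",s["t"],s["tool_pos"].round(1),s["tool_rot"].round(3),s["wrist_force"].round(1),s["grip_width"].round(1))
                                                                                             ^^^^^^^^^^^^^^^^^^^^^
AttributeError: 'float' object has no attribute 'round'
```

Request:
carry_out(plan=[[0.98,-0.72,0.15,0,0,0.1,0.6],[0.98,-0.72,0.15,0,0,0.1,0.6],[0.98,-0.72,0.15,0,0,0.1,0.6],[0.98,-0.72,0.15,0,0,0.1,0.6],[0.98,-0.72,0.15,0,0,0.1,0.6],[0.98,-0.72,0.15,0,0,0.1,0.6],[0.98,-0.72,0.15,0,0,0.1,0.6],[0.98,-0.72,0.15,0,0,0.1,0.6],[0.98,-0.72,0.15,0,0,0.1,0.6],[0.98,-0.72,0.15,0,0,0.1,0.6]])

```text
t: 1.1
tool_pos: [440.3, -244.4, 196.4]
tool_rot: [3.141, 0.001, 0.128]
wrist_force: [-0.7, -0.5, -0.6]
grip_width: 52.4
finger_force: 0.0
```

```bash
sed -i 's/s\["grip_width"\].round(1)/round(float(s["grip_width"]),1)/' h.py; python3 -c "
from h import *
p,d=camera('wrist');cv2.imwrite('pics/w1.png',cv2.resize(p[:,:,::-1],(800,600),interpolation=cv2.INTER_CUBIC));np.savez('w1.npz',p=p,d=d)
c=calibration('wrist')
print(((proj(c,G(g0,[[-120,50,10],[-120,-85,10],[100,-85,10],[100,50,10],[-95,-16,46],[-40,-16,46]]))+.5)*1.5625).round(0))
rows((G(g0,[-78,-16,120]),.1304),(G(g0,[-78,-16,46]),.1304))"
```

```text
[[235. 287.]
 [422. 286.]
 [426. -76.]
 [195. -75.]
 [316. 264.]
 [311. 174.]]
[0.1106, -0.1764, 0.2547, 0.0001, 0.0002, -0.0013] [ 466.2 -188.5  120. ]
[0.1107, -0.1764, 0.5014, 0.0001, 0.0002, -0.0013] [ 466.2 -188.5   46. ]
t 1.15 [ 440.  -245.1  196.4] [3.141e+00 1.000e-03 1.260e-01] [-0.5 -0.5 -0. ] 52.5
```

View pics/w1.png

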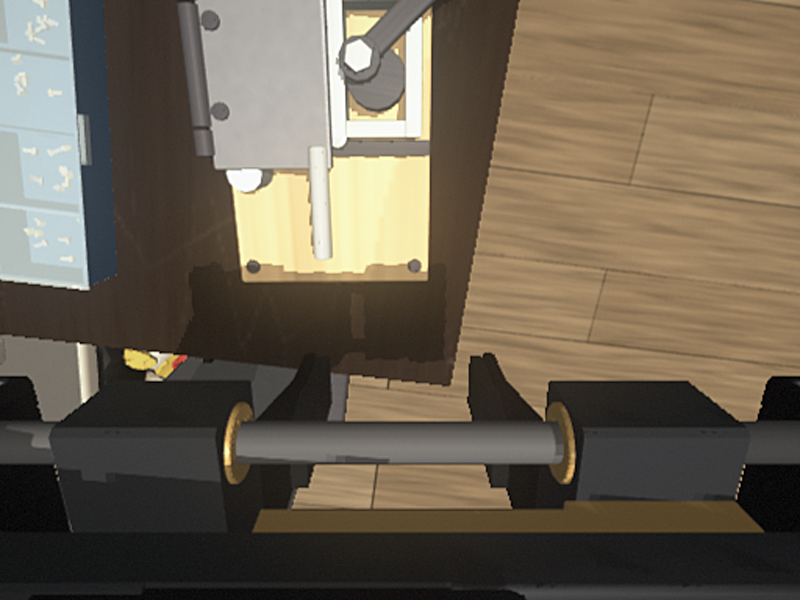

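The wrist view shows the board's near corners at (242,281) and (430,281), and the rod's tip at (322,258). These are about 6 px (4 mm) off prediction. I'll check the wrist calibration against the fingertips and fit the guide from this view.

Run:
```python
from h import *
from scipy.optimize import least_squares as ls
c=calibration('wrist');s=readout.get_state();R=Ro.from_euler("xyz",s["tool_rot"])
for dy in(-26,0,26): print("tip",((proj(c,s["tool_pos"]+R.apply([0,dy,19]))+.5)*1.5625).round(1))
o=-c["world_to_cam"][:3,:3].T@c["world_to_cam"][:3,3];print("cam in tool",R.inv().apply(o-s["tool_pos"]).round(1), (R.inv().as_matrix()@c["world_to_cam"][:3,:3].T).round(3).tolist())
uv=np.array([[242,281],[430,281],[322,258]])/1.5625-.5
P=[[-120,50,10],[-120,-85,10],[-95,-16,46]]
r=ls(lambda p:(proj(c,G(p,P))-uv).ravel(),g0);print(r.x,r.fun.round(2))
z=np.load('w1.npz');C=cloud(c,z['d']);ok=z['d']>0
# rod from depth
w=np.array([466.2,-188.5]);m=ok&(np.hypot(C[...,0]-w[0],C[...,1]-w[1])<25)&(C[...,2]>38)&(C[...,2]<60)
q=C[m];print("rod",len(q),q.mean(0),q[:,2].max(),cv2.minAreaRect(q[:,:2].astype(np.float32)))
z=np.load('scene0.npz');cs=calibration('scene');C=cloud(cs,z['d']);m=(z['d']>0)&(np.hypot(C[...,0]-w[0],C[...,1]-w[1])<25)&(C[...,2]>38)&(C[...,2]<60)
q=C[m];print("rod scene",len(q),q.mean(0),q[:,2].max(),cv2.minAreaRect(q[:,:2].astype(np.float32)))
```

```text
tip [[329.9 382.3]]
tip [[398.3 382.4]]
tip [[466.8 382.4]]
cam in tool [  82.7    0.5 -142.8] [[0.001, -0.955, -0.297], [1.0, 0.001, -0.0], [0.001, -0.297, 0.955]]
[ 5.46022216e+02 -1.66900728e+02  1.31350959e-01] [-0.21  0.34 -0.89 -0.12  0.97 -0.23]
rod 488 [ 472.42864235 -193.37440415   50.52869926] 53.63099274523338 ((472.2611999511719, -192.66885375976562), (38.507816314697266, 12.086151123046875), 7.217057704925537)
rod scene 118 [ 471.03287923 -187.36645801   48.08378676] 53.27702838091647 ((471.3550720214844, -188.560791015625), (38.90379333496094, 12.139220237731934), 6.110238552093506)
```

```bash
sed -i 's/^g0=.*/g0=np.array([545,-165.5,.131])/' h.py; python3 -c "
from h import *
rows((G(g0,[-78,-16,120]),.131),(G(g0,[-78,-16,46]),.131))"
```

```text
[0.121, -0.1648, 0.2547, 0.0001, 0.0002, -0.0015] [ 469.8 -191.6  120. ]
[0.1211, -0.1649, 0.5014, 0.0001, 0.0002, -0.0015] [ 469.8 -191.6   46. ]
t 1.15 [ 440.  -245.1  196.4] [3.141e+00 1.000e-03 1.260e-01] [-0.5 -0.5 -0. ] 52.5
```

Request:
carry_out(plan=[[0.121,-0.165,0.2,0,0,-0.0015,0.5],[0.121,-0.165,0.3,0,0,-0.0015,0.5],[0.121,-0.165,0.4,0,0,-0.0015,0.5],[0.121,-0.165,0.5,0,0,-0.0015,0.5],[0.121,-0.165,0.5,0,0,-0.0015,0.5],[0.121,-0.165,0.5,0,0,-0.0015,0.5],[0.121,-0.165,0.5,0,0,-0.0015,0.3],[0.121,-0.165,0.5,0,0,-0.0015,0],[0.121,-0.165,0.5,0,0,-0.0015,0],[0.121,-0.165,0.5,0,0,-0.0015,0]], squeeze=10)

```text
t: 2.15
tool_pos: [470.7, -190.6, 47.3]
tool_rot: [3.141, -0.001, 0.132]
wrist_force: [0.3, 0.3, 0.3]
grip_width: 19.4
finger_force: 0.0
```

```bash
python3 -c "
from h import *
s=readout.get_state();print({k:np.round(v,2) for k,v in s.items()})"
```

```text
{'t': np.float64(2.15), 'joint_positions': array([ 0.59,  0.3 , -0.33,  1.95,  0.12,  0.9 , -1.24]), 'joint_velocities': array([-0.  ,  0.01,  0.  ,  0.  ,  0.  , -0.  , -0.  ]), 'joint_efforts': array([ 7.000e-02, -5.136e+01, -2.820e+00, -3.135e+01, -3.000e-02,
       -6.000e-02,  0.000e+00]), 'tool_pos': array([ 470.7 , -190.58,   47.27]), 'tool_rot': array([ 3.14, -0.  ,  0.13]), 'wrist_force': array([0.32, 0.26, 0.28]), 'torque': array([-0.01,  0.02,  0.  ]), 'finger_force': np.float64(0.0), 'grip_width': np.float64(19.38)}
```

Still closing; a few more rows.

Request:
carry_out(plan=[[0,0,0,0,0,0,0],[0,0,0,0,0,0,0],[0,0,0,0,0,0,0]])

```text
t: 2.45
tool_pos: [470.7, -191.4, 47.0]
tool_rot: [3.14, -0.001, 0.132]
wrist_force: [0.2, -5.4, 1.3]
grip_width: 11.5
finger_force: 10.0
```

```bash
python3 -c "
from h import *
R=66
s=readout.get_state()
print({k:np.round(v,2) for k,v in s.items() if k in('wrist_force','tool_pos','grip_width')})
off=G(g0,[-78,-16,46])[0]; p=s['tool_pos'].copy()
T=[(p+G(g0,[-78,50-R*np.cos(a),46+R*np.sin(a)])[0]-off,s['tool_rot'][2]) for a in np.arange(.15,2.26,.15)]
rows(*T)"
```

```text
{'tool_pos': array([ 470.67, -191.36,   46.96]), 'wrist_force': array([ 0.15, -5.36,  1.26]), 'grip_width': np.float64(11.5)}
[0.0, -0.0024, -0.0329, 0.0005, -0.0003, -0.0] [ 470.6 -190.6   56.8]
[0.0001, -0.0097, -0.065, 0.0005, -0.0003, -0.0] [ 470.3 -188.4   66.5]
[0.0001, -0.0218, -0.0957, 0.0005, -0.0003, -0.0] [ 469.8 -184.8   75.7]
[0.0001, -0.0382, -0.1243, 0.0005, -0.0003, -0.0] [ 469.2 -179.9   84.2]
[0.0002, -0.0588, -0.15, 0.0005, -0.0003, -0.0] [ 468.4 -173.8   91.9]
[0.0002, -0.083, -0.1725, 0.0005, -0.0003, -0.0] [ 467.4 -166.6   98.7]
[0.0002, -0.1103, -0.191, 0.0005, -0.0003, -0.0] [ 466.3 -158.5  104.2]
[0.0003, -0.14, -0.2053, 0.0005, -0.0003, -0.0] [ 465.2 -149.6  108.5]
[0.0003, -0.1715, -0.2149, 0.0005, -0.0003, -0.0] [ 463.9 -140.3  111.4]
[0.0003, -0.2041, -0.2198, 0.0005, -0.0003, -0.0] [ 462.7 -130.6  112.8]
[0.0003, -0.2371, -0.2197, 0.0005, -0.0003, -0.0] [ 461.4 -120.7  112.8]
[0.0004, -0.2697, -0.2146, 0.0005, -0.0003, -0.0] [ 460.1 -111.1  111.2]
[0.0004, -0.3011, -0.2048, 0.0005, -0.0003, -0.0] [ 458.9 -101.7  108.3]
[0.0004, -0.3308, -0.1904, 0.0005, -0.0003, -0.0] [457.7 -92.9 103.9]
[0.0004, -0.3579, -0.1717, 0.0005, -0.0003, -0.0] [456.6 -84.8  98.3]
t 2.45 [ 470.7 -191.4   47. ] [ 3.14e+00 -1.00e-03  1.32e-01] [ 0.2 -5.4  1.3] 11.5
```

Request:
carry_out(plan=[[0,-0.002,-0.033,0,0,0,0],[0,-0.01,-0.065,0,0,0,0],[0,-0.022,-0.096,0,0,0,0],[0,-0.038,-0.124,0,0,0,0],[0,-0.059,-0.15,0,0,0,0],[0,-0.083,-0.172,0,0,0,0],[0,-0.11,-0.191,0,0,0,0],[0,-0.14,-0.205,0,0,0,0],[0,-0.1715,-0.215,0,0,0,0],[0,-0.204,-0.22,0,0,0,0]])

```text
t: 3.45
tool_pos: [463.0, -130.2, 113.9]
tool_rot: [3.14, -0.002, 0.131]
wrist_force: [0.8, -2.8, 1.7]
grip_width: 11.6
finger_force: 10.0
```

Request:
carry_out(plan=[[0,-0.033,0,0,0,0,0],[0,-0.066,0.005,0,0,0,0],[0,-0.097,0.015,0,0,0,0],[0,-0.127,0.029,0,0,0,0],[0,-0.135,0.035,0,0,0,0],[0,-0.135,0.035,0,0,0,0],[0,-0.135,0.035,0,0,0,0.6],[0,-0.135,0.035,0,0,0,0.6],[0,-0.135,0.035,0,0,0,0.6],[0,-0.135,0.035,0,0,0,0.6]])

```text
t: 4.45
tool_pos: [456.5, -89.9, 101.8]
tool_rot: [-3.142, 0.001, 0.132]
wrist_force: [0.9, -0.6, 0.3]
grip_width: 35.8
finger_force: 0.0
```

Run:
```python
from h import *
s=readout.get_state();print(s['tool_pos'].round(1),s['wrist_force'].round(1),s['grip_width'])
# lever knob from the first cloud (scene)
z=np.load('scene0.npz');cs=calibration('scene');C=cloud(cs,z['d'])
for q in (.1,.17,.25):
    k=G(g0,[20+80*np.cos(.66+q),-42-80*np.sin(.66+q),68])[0]; print(q,k)
m=(z['d']>0)&(np.hypot(C[...,0]-k[0],C[...,1]-k[1])<30)&(C[...,2]>55)&(C[...,2]<100)
q=C[m];print(len(q),q.mean(0),q.min(0),q.max(0))
rows((s['tool_pos']+[0,0,70],.131))
```

```text
[456.5 -89.9 101.8] [ 0.9 -0.6  0.3] 35.786895154186546
0.1 [ 635.00421205 -251.59453617   68.        ]
0.17 [ 631.55379393 -256.00382314   68.        ]
0.25 [ 627.24422909 -260.73307362   68.        ]
97 [ 626.8946881  -251.10621459   72.85792407] [ 621.6489089  -261.67331968   55.07906165] [ 636.66071439 -244.62092796   85.64949588]
[-0.0002, -0.0, -0.2333, -0.0, 0.0003, 0.0002] [456.5 -89.9 171.8]
t 4.45 [456.5 -89.9 101.8] [-3.142e+00  1.000e-03  1.320e-01] [ 0.9 -0.6  0.3] 35.8
```

Run:
```python
from h import *
rows(([456.5,-89.9,190],.131),([540,-250,200],.131))
```

```text
[-0.0004, 0.0, -0.294, -0.0, 0.0003, 0.0002] [456.5 -89.9 190. ]
[0.2054, 0.5656, -0.3275, -0.0, 0.0003, 0.0002] [ 540 -250  200]
t 4.45 [456.5 -89.9 101.8] [-3.142e+00  1.000e-03  1.320e-01] [ 0.9 -0.6  0.3] 35.8
```

Request:
carry_out(plan=[[0,0,-0.15,0,0,0,0.6],[0,0,-0.3,0,0,0,0.6],[0.2,0.56,-0.33,0,0,0,0.6],[0.2,0.56,-0.33,0,0,0,0.6],[0.2,0.56,-0.33,0,0,0,0.6],[0.2,0.56,-0.33,0,0,0,0.6],[0.2,0.56,-0.33,0,0,0,0.6],[0.2,0.56,-0.33,0,0,0,0.6]])

```text
t: 5.25
tool_pos: [538.3, -248.2, 200.4]
tool_rot: [-3.141, 0.001, 0.131]
wrist_force: [0.5, 0.1, 0.4]
grip_width: 52.4
finger_force: 0.0
```

Run:
```python
from h import *
c=calibration('wrist');p,d=camera('wrist');np.savez('w2.npz',p=p,d=d)
cv2.imwrite('pics/w2.png',cv2.resize(p[:,:,::-1],(800,600),interpolation=cv2.INTER_CUBIC))
P=[[-120,50,10],[-120,-85,10],[100,-85,10],[100,50,10]]+[[20+80*np.cos(.66+q),-42-80*np.sin(.66+q),85] for q in(.1,.17,.25)]
print(((proj(c,G(g0,P))+.5)*1.5625).round(0))
rows((G(g0,P[5]),.131))
```

```text
[[234. 399.]
 [404. 399.]
 [406.  98.]
 [199.  98.]
 [430. 128.]
 [438. 136.]
 [445. 146.]]
[0.3045, 0.0703, 0.3853, -0.0003, 0.0002, 0.0006] [ 631.6 -256.    85. ]
t 5.3 [ 538.3 -247.3  200.7] [-3.141e+00  1.000e-03  1.330e-01] [ 0.3  0.5 -0.1] 52.0
```

View pics/w2.png

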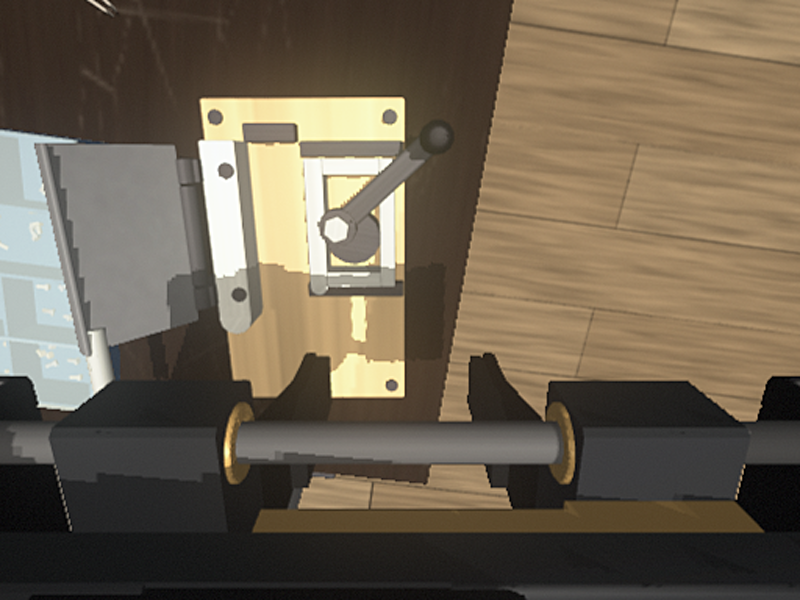

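The guard is open at left, the board corners match the prediction within 2 px, and the knob top is at (438,134), so q is about 0.16. Next I grip the knob.

Request:
carry_out(plan=[[0.15,0.035,0.1,0,0,0,0.5],[0.305,0.07,0.2,0,0,0,0.5],[0.305,0.07,0.25,0,0,0,0.5],[0.305,0.07,0.35,0,0,0,0.4],[0.305,0.07,0.44,0,0,0,0.4],[0.305,0.07,0.44,0,0,0,0.4],[0.305,0.07,0.44,0,0,0,0],[0.305,0.07,0.44,0,0,0,0],[0.305,0.07,0.44,0,0,0,0],[0.305,0.07,0.44,0,0,0,0]], squeeze=15)

```text
t: 6.3
tool_pos: [632.8, -256.7, 71.1]
tool_rot: [3.141, -0.002, 0.132]
wrist_force: [-2.5, 1.9, 6.2]
grip_width: 17.6
finger_force: 15.0
```

```bash
cat > k.py <<'E'
from h import *
s=readout.get_state();print(s['finger_force'],s['grip_width'])
R=Ro.from_euler('z',-g0[2]).apply(s['tool_pos']-[g0[0],g0[1],0]);print("TCP in guide",R.round(1),"q",-np.arctan2(R[1]+42,R[0]-20)-.66,"r",np.hypot(R[1]+42,R[0]-20))
E
cat > k2.py <<'E'
from k import *
kn=lambda q:G(g0,[20+80*np.cos(.66+q),-42-80*np.sin(.66+q),s['tool_pos'][2]])[0]
q0=-np.arctan2(R[1]+42,R[0]-20)-.66
d=s['tool_pos']-kn(q0)
for q in np.linspace(q0,1.04,11)[1:]: rows((kn(q)+d*(1.04-q)/(1.04-q0)*0+d*0,s['tool_rot'][2]))
E
python3 k2.py | grep -v ^t
```

```text
15.002364499960095 17.625304855752525
TCP in guide [  75.1 -101.9   71.1] q 0.1673895993605765 r 81.38705140040565
[-0.0209, 0.0115, -0.0, 0.0003, -0.0006, -0.0] [ 627.  -261.    71.1]
[-0.04, 0.0249, -0.0001, 0.0003, -0.0006, -0.0] [ 621.8 -265.7   71.1]
[-0.0601, 0.0365, -0.0001, 0.0003, -0.0006, -0.0] [ 616.3 -270.    71.1]
[-0.0812, 0.0464, -0.0001, 0.0003, -0.0006, -0.0] [ 610.4 -273.7   71.1]
[-0.1031, 0.0543, -0.0002, 0.0003, -0.0006, -0.0] [ 604.3 -277.    71.1]
[-0.1255, 0.0603, -0.0002, 0.0003, -0.0006, -0.0] [ 597.8 -279.7   71.1]
[-0.1485, 0.0644, -0.0002, 0.0003, -0.0006, -0.0] [ 591.2 -281.8   71.1]
[-0.1716, 0.0664, -0.0003, 0.0003, -0.0006, -0.0] [ 584.3 -283.3   71.1]
[-0.1949, 0.0664, -0.0003, 0.0003, -0.0006, -0.0] [ 577.4 -284.2   71.1]
[-0.2181, 0.0644, -0.0004, 0.0003, -0.0006, -0.0] [ 570.5 -284.5   71.1]
```

Request:
carry_out(plan=[[-0.021,0.0115,-0.005,0,0,0,0],[-0.04,0.025,-0.008,0,0,0,0],[-0.06,0.0365,-0.008,0,0,0,0],[-0.081,0.0465,-0.008,0,0,0,0],[-0.103,0.0545,-0.008,0,0,0,0],[-0.1255,0.06,-0.008,0,0,0,0],[-0.1485,0.0645,-0.008,0,0,0,0],[-0.1715,0.0665,-0.008,0,0,0,0],[-0.195,0.0665,-0.008,0,0,0,0],[-0.218,0.0645,-0.008,0,0,0,0]])

```text
t: 7.3
tool_pos: [569.9, -284.9, 71.4]
tool_rot: [3.141, -0.001, 0.132]
wrist_force: [6.1, -1.5, -9.1]
grip_width: 17.1
finger_force: 15.0
```

```bash
python3 k.py
```

```text
14.999622988980263 17.13827784457415
TCP in guide [   9.1 -121.6   71.4] q 1.046915718609509 r 80.374706386412
```

Request:
carry_out(plan=[[0,0,0,0,0,0,0.5],[0,0,0,0,0,0,0.5],[0,0,0,0,0,0,0.5],[0,0,-0.15,0,0,0,0.5],[0,0,-0.3,0,0,0,0.6],[-0.15,-0.13,-0.45,0,0,0,0.6],[-0.15,-0.13,-0.45,0,0,0,0.6],[-0.15,-0.13,-0.45,0,0,0,0.6],[-0.15,-0.13,-0.45,0,0,0,0.6]])

```text
t: 8.2
tool_pos: [520.4, -252.1, 207.1]
tool_rot: [3.14, -0.001, 0.132]
wrist_force: [-0.0, -0.4, -0.1]
grip_width: 52.3
finger_force: 0.0
```

Run:
```python
from h import *
c=calibration('wrist');p,d=camera('wrist');np.savez('w3.npz',p=p,d=d)
o=proj(c,G(g0,[17,-20,30]))[0].astype(int);x0,y0=max(0,o[0]-75),max(0,o[1]-100);k=3.7
a=cv2.resize(p[y0:y0+160,x0:x0+210,::-1],None,fx=k,fy=k,interpolation=cv2.INTER_CUBIC);cv2.imwrite('pics/w3.png',a);print(x0,y0,a.shape)
P=[[-120,50,10],[-120,-85,10],[100,-85,10],[100,50,10],[-43,20,40],[73,20,40],[-20,-11.6,33],[60,-11.6,33]]+[[20+80*np.cos(.66+q),-42-80*np.sin(.66+q),85] for q in(.95,1.04,1.15)]
print(((proj(c,G(g0,P))-[x0,y0]+.5)*k).round(0))
rows(([400,142,230],-.083))
```

```text
119 28 (592, 777, 3)
[[108. 783.]
 [511. 784.]
 [513.  62.]
 [ 25.  61.]
 [149. 588.]
 [107. 156.]
 [258. 505.]
 [239. 211.]
 [672. 397.]
 [668. 428.]
 [659. 464.]]
[-0.224, -1.3555, -0.0798, 0.0001, 0.0, 0.0685] [400 142 230]
t 8.25 [ 520.2 -252.2  206.2] [3.141 0.    0.132] [ 0.8 -0.4 -0.7] 52.0
```

View pics/w3.png

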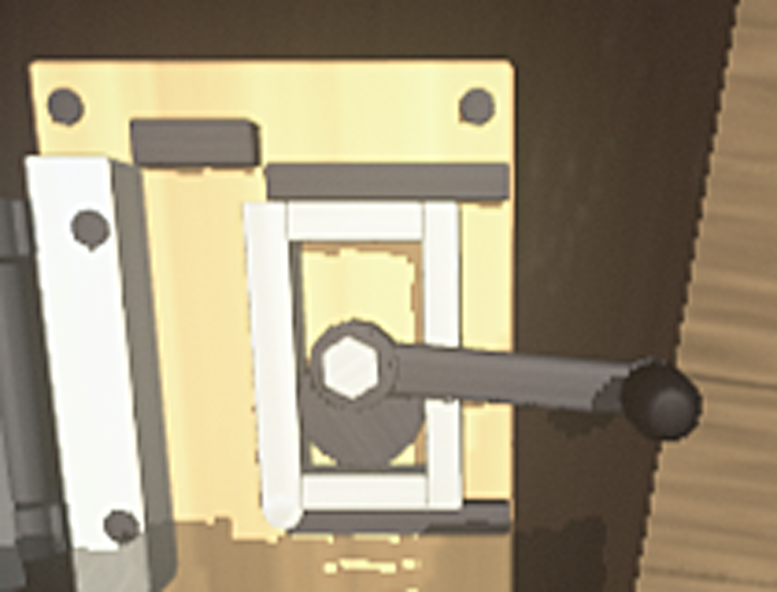

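The fence edge is where predicted, but the jaw edge is about 7 px right of the 31.6 mm line and the knob is a bit short of q=1.04 (about 0.97). I'll measure with depth.

```bash
cat > m.py <<'E'
import sys
from h import *
def meas(f,c):
    z=np.load(f);C=cloud(c,z['d']);Q=(C-[g0[0],g0[1],0])@Ro.from_euler('z',g0[2]).as_matrix()
    ok=z['d']>0
    S=lambda *b:Q[ok&np.all([(Q[...,i]>b[2*i])&(Q[...,i]<b[2*i+1]) for i in range(3)],0)]
    k=S(-40,100,-140,-100,78,92);print("knob top",len(k),k.mean(0).round(1),k.min(0).round(1),k.max(0).round(1))
    k=S(-10,50,-30,0,28,40)
    for a in range(-10,50,15):
        j=k[(k[:,0]>a)&(k[:,0]<a+15)];fe=S(a,a+15,10,30,36,44);print(a,"jaw y",np.percentile(j[:,1],[50,90,98,100]).round(1),j[:,2].mean().round(1),"fence",np.percentile(fe[:,1],[0,2,10]).round(1))
if __name__=="__main__": meas(sys.argv[1],calibration('wrist'))
E
python3 m.py w3.npz
```

```text
knob top 284 [  13.5 -121.5   82.2] [   5.3 -129.8   78.1] [  21.2 -113.9   85.4]
-10 jaw y [-19.9 -14.2 -12.8 -12.4] 32.0 fence [19.2 19.3 19.8]
5 jaw y [-20.7 -14.3 -12.9 -12.5] 32.0 fence [19.1 19.5 19.9]
20 jaw y [-18.7 -13.9 -12.9 -12.6] 31.8 fence [19.3 19.5 20. ]
35 jaw y [-18.8 -13.8 -12.9 -12.4] 31.8 fence [19.4 19.7 20.1]
```

Depth gives a gap of about 32.1 mm; the knob slipped along the pads. I'll regrip with the pads across the tangent and nudge it for more margin.

Run:
```python
from h import *
rows((G(g0,[13.3,-121.6,150]),.131+np.pi/2),(G(g0,[13.3,-121.6,69]),.131+np.pi/2))
```

```text
[0.1638, 0.1296, 0.1872, 0.0, 0.0001, -0.4996] [ 574.1 -284.3  150. ]
[0.1638, 0.1295, 0.4572, 0.0, 0.0001, -0.4996] [ 574.1 -284.3   69. ]
t 8.25 [ 520.2 -252.2  206.2] [3.141 0.    0.132] [ 0.8 -0.4 -0.7] 52.0
```

Request:
carry_out(plan=[[0.164,0.13,0.1,0,0,-0.5,0.6],[0.164,0.13,0.1,0,0,-0.5,0.6],[0.164,0.13,0.1,0,0,-0.5,0.6],[0.164,0.13,0.1,0,0,-0.5,0.6],[0.164,0.13,0.1,0,0,-0.5,0.6],[0.164,0.13,0.187,0,0,-0.5,0.6],[0.164,0.13,0.187,0,0,-0.5,0.6],[0.164,0.13,0.187,0,0,-0.5,0.6],[0.164,0.13,0.187,0,0,-0.5,0.6],[0.164,0.13,0.187,0,0,-0.5,0.6]])

```text
t: 9.25
tool_pos: [574.0, -284.3, 148.6]
tool_rot: [-3.14, -0.002, 1.638]
wrist_force: [-0.8, 0.3, 0.4]
grip_width: 52.3
finger_force: 0.0
```

Run:
```python
from h import *
rows((G(g0,[13.3,-121.6,69]),.131+np.pi/2))
print(readout.get_state()['joint_positions'].round(2))
```

```text
[-0.0006, 0.0007, 0.2653, -0.0005, -0.0005, -0.0202] [ 574.1 -284.3   69. ]
t 9.25 [ 574.  -284.3  148.6] [-3.140e+00 -2.000e-03  1.638e+00] [-0.8  0.3  0.4] 52.3
[ 0.79  0.49 -0.54  1.51  0.26  1.22  0.28]
```

Request:
carry_out(plan=[[0,0,0.1,0,0,-0.02,0.5],[0,0,0.2,0,0,-0.02,0.4],[0,0,0.265,0,0,-0.02,0.4],[0,0,0.265,0,0,-0.02,0.4],[0,0,0.265,0,0,-0.02,0.2],[0,0,0.265,0,0,-0.02,0.2],[0,0,0.265,0,0,-0.02,0.1],[0,0,0.265,0,0,-0.02,0.1],[0,0,0.265,0,0,-0.02,0.1],[0,0,0.265,0,0,-0.02,0.1]], squeeze=6)

```text
t: 10.25
tool_pos: [574.5, -284.6, 72.0]
tool_rot: [3.14, 0.001, 1.695]
wrist_force: [-2.2, -0.7, 5.6]
grip_width: 17.7
finger_force: 6.0
```

```bash
sed -i 's/linspace(q0,1.04,11)\[1:\]/array([1.02,1.04,1.06,1.08])/' k2.py; python3 k2.py
```

```text
6.001276660244912 17.72880812590125
TCP in guide [  13.7 -121.9   72. ] q 0.989560117417006 r 80.19652664915874
[0.0014, -0.008, -0.0, 0.0004, 0.0004, 0.0] [ 572.1 -284.5   72. ]
t 10.25 [ 574.5 -284.6   72. ] [3.140e+00 1.000e-03 1.695e+00] [-2.2 -0.7  5.6] 17.7
[0.002, -0.0133, -0.0, 0.0004, 0.0004, 0.0] [ 570.5 -284.5   72. ]
t 10.25 [ 574.5 -284.6   72. ] [3.140e+00 1.000e-03 1.695e+00] [-2.2 -0.7  5.6] 17.7
[0.0027, -0.0186, -0.0, 0.0004, 0.0004, 0.0] [ 568.9 -284.5   72. ]
t 10.25 [ 574.5 -284.6   72. ] [3.140e+00 1.000e-03 1.695e+00] [-2.2 -0.7  5.6] 17.7
[0.0035, -0.0239, -0.0, 0.0004, 0.0004, 0.0] [ 567.3 -284.5   72. ]
t 10.25 [ 574.5 -284.6   72. ] [3.140e+00 1.000e-03 1.695e+00] [-2.2 -0.7  5.6] 17.7
```

Request:
carry_out(plan=[[0.001,-0.007,-0.005,0,0,0,0.1],[0.002,-0.014,-0.008,0,0,0,0.1],[0.003,-0.02,-0.008,0,0,0,0.1],[0.003,-0.02,-0.008,0,0,0,0.1],[0.003,-0.02,-0.008,0,0,0,0.1]])

```text
t: 10.75
tool_pos: [567.3, -284.2, 72.9]
tool_rot: [-3.141, -0.0, 1.695]
wrist_force: [1.2, -2.8, -6.5]
grip_width: 18.4
finger_force: 6.0
```

```bash
python3 k.py;python3 -c "
from h import *
print(readout.get_state()['wrist_force'])"
```

```text
6.0004457796458155 18.361375007420513
TCP in guide [   6.6 -120.6   72.9] q 1.0794158678121857 r 79.72209143019488
[ 1.22524014 -2.84291001 -6.46177197]
```

Request:
carry_out(plan=[[0,0,0,0,0,0,0.45],[0,0,0,0,0,0,0.45],[0,0,0,0,0,0,0.45],[0,0,-0.15,0,0,0,0.5],[0,0,-0.3,0,0,0,0.6],[0,0,-0.45,0,0,0.25,0.6],[0,0,-0.5,0,0,0.25,0.6],[0,0,-0.5,0,0,0.25,0.6],[0,0,-0.5,0,0,0.25,0.6],[0,0,-0.5,0,0,0.25,0.6]])

```text
t: 11.75
tool_pos: [568.0, -283.6, 223.8]
tool_rot: [3.141, -0.0, 0.939]
wrist_force: [-0.3, -0.3, -0.2]
grip_width: 51.9
finger_force: 0.0
```

Run:
```python
from h import *
rows(([440,20,240],.131),([400,142,240],-.083))
```

```text
[0.5651, -0.9419, -0.0544, 0.0001, -0.0001, 0.2573] [440  20 240]
[0.8146, -1.2895, -0.0546, 0.0001, -0.0002, 0.3255] [400 142 240]
t 11.75 [ 568.  -283.6  223.8] [ 3.141 -0.     0.939] [-0.3 -0.3 -0.2] 51.9
```

Request:
carry_out(plan=[[0.565,-0.94,-0.055,0,0,0.3,0.6],[0.565,-0.94,-0.055,0,0,0.3,0.6],[0.565,-0.94,-0.055,0,0,0.3,0.6],[0.565,-0.94,-0.055,0,0,0.3,0.6],[0.565,-0.94,-0.055,0,0,0.3,0.6],[0.565,-0.94,-0.055,0,0,0.3,0.6],[0.565,-0.94,-0.055,0,0,0.3,0.6],[0.565,-0.94,-0.055,0,0,0.3,0.6]])

```text
t: 12.55
tool_pos: [437.5, 22.9, 240.8]
tool_rot: [3.141, -0.002, 0.008]
wrist_force: [0.7, 0.2, -0.3]
grip_width: 52.5
finger_force: 0.0
```

Run:
```python
from h import *
rows(([400,142,240],-.083))
```

```text
[-0.1218, -0.3981, 0.002, 0.0002, -0.0006, 0.029] [400 142 240]
t 12.55 [437.5  22.9 240.8] [ 3.141e+00 -2.000e-03  8.000e-03] [ 0.7  0.2 -0.3] 52.5
```

Request:
carry_out(plan=[[-0.12,-0.4,0,0,0,0.029,0.5],[-0.12,-0.4,0,0,0,0.029,0.5],[-0.12,-0.4,0,0,0,0.029,0.5],[-0.12,-0.4,0,0,0,0.029,0.5],[-0.12,-0.4,0,0,0,0.029,0.5]])

```text
t: 13.05
tool_pos: [402.5, 138.1, 239.9]
tool_rot: [3.141, -0.0, -0.087]
wrist_force: [-0.4, -0.6, -0.1]
grip_width: 43.7
finger_force: 0.0
```

Run:
```python
from h import *
c=calibration('wrist');p,d=camera('wrist');cv2.imwrite('pics/w4.png',p[:,:,::-1])
C=cloud(c,d);m=(d>0)&(np.abs(C[...,0]-489)<80)&(np.abs(C[...,1]-143)<45)
for n,a,b in(("bar",14,26),("plate",76,92)):
    q=C[m&(C[...,2]>a)&(C[...,2]<b)];print(n,len(q),cv2.minAreaRect(q[:,:2].astype(np.float32)))
rows(([490,142.5,68],-.083))
```

```text
bar 1946 ((487.1284484863281, 143.36204528808594), (29.588960647583008, 109.37394714355469), 85.14676666259766)
plate 482 ((487.3832702636719, 143.2027130126953), (11.666398048400879, 33.61702346801758), 84.64293670654297)
[0.2884, -0.0429, 0.5726, 0.0001, -0.0, -0.0019] [490.  142.5  68. ]
t 13.1 [402.7 137.4 239.8] [ 3.141 -0.    -0.089] [-0.3 -0.3  0.9] 43.3
```

View pics/w4.png

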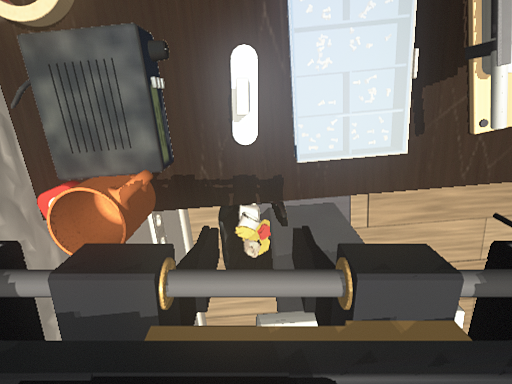

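The gauge is at pixels (245,95), with its plate clear of the charger and the box. I'll grasp the plate.

Request:
carry_out(plan=[[0.14,-0.022,0.1,0,0,-0.001,0.5],[0.279,-0.045,0.2,0,0,-0.001,0.5],[0.279,-0.045,0.3,0,0,-0.001,0.5],[0.279,-0.045,0.45,0,0,-0.001,0.4],[0.279,-0.045,0.57,0,0,-0.001,0.35],[0.279,-0.045,0.57,0,0,-0.001,0.35],[0.279,-0.045,0.57,0,0,-0.001,0],[0.279,-0.045,0.57,0,0,-0.001,0],[0.279,-0.045,0.57,0,0,-0.001,0],[0.279,-0.045,0.57,0,0,-0.001,0]], squeeze=25)

```text
t: 14.1
tool_pos: [488.0, 144.5, 70.5]
tool_rot: [-3.142, -0.003, -0.086]
wrist_force: [-1.0, -1.6, 8.1]
grip_width: 11.6
finger_force: 25.0
```

Request:
carry_out(plan=[[0,0,0,0,0,0,0],[0,0,0,0,0,0,0]])

```text
t: 14.3
tool_pos: [488.0, 144.5, 70.5]
tool_rot: [3.142, -0.003, -0.086]
wrist_force: [-1.0, -1.8, 7.3]
grip_width: 11.8
finger_force: 25.0
```

Run:
```python
from h import *
rows(([487,143,200],-.087),(G(g0,[-108,4.4,240]),.131))
```

```text
[-0.0016, 0.0052, -0.4317, 0.0, -0.001, 0.0005] [487 143 200]
[-0.0755, 1.0763, -0.5652, 0.0001, -0.0009, -0.0689] [ 437.4 -175.2  240. ]
t 14.3 [488.  144.5  70.5] [ 3.142e+00 -3.000e-03 -8.600e-02] [-1.  -1.8  7.3] 11.8
```

Request:
carry_out(plan=[[0,0,-0.1,0,0,0,0],[0,0,-0.25,0,0,0,0],[0,0,-0.4,0,0,0,0],[-0.015,0.12,-0.5,0,0,-0.02,0],[-0.03,0.28,-0.56,0,0,-0.035,0],[-0.04,0.44,-0.56,0,0,-0.05,0],[-0.05,0.6,-0.56,0,0,-0.069,0],[-0.06,0.76,-0.56,0,0,-0.069,0],[-0.075,0.92,-0.56,0,0,-0.069,0],[-0.075,0.98,-0.56,0,0,-0.069,0]])

```text
t: 15.3
tool_pos: [437.5, -151.4, 237.2]
tool_rot: [3.14, 0.0, 0.126]
wrist_force: [0.3, -0.0, -3.1]
grip_width: 11.9
finger_force: 25.0
```

Run:
```python
from h import *
rows((G(g0,[-109,4.4,150]),.131),(G(g0,[-109,4.4,86]),.131))
```

```text
[-0.0138, 0.0783, 0.2907, 0.0006, 0.0001, -0.0017] [ 436.4 -175.4  150. ]
[-0.0138, 0.0779, 0.504, 0.0006, 0.0001, -0.0017] [ 436.4 -175.4   86. ]
t 15.3 [ 437.5 -151.4  237.2] [3.14  0.    0.126] [ 0.3 -0.  -3.1] 11.9
```

Request:
carry_out(plan=[[-0.014,0.078,0.05,0,0,-0.0015,0],[-0.014,0.078,0.15,0,0,-0.0015,0],[-0.014,0.078,0.3,0,0,-0.0015,0],[-0.014,0.078,0.4,0,0,-0.0015,0],[-0.014,0.078,0.48,0,0,-0.0015,0],[-0.014,0.078,0.504,0,0,-0.0015,0],[-0.014,0.078,0.504,0,0,-0.0015,0]])

```text
t: 16.0
tool_pos: [437.9, -170.0, 85.5]
tool_rot: [-3.141, 0.001, 0.136]
wrist_force: [-0.4, 1.2, -2.5]
grip_width: 11.9
finger_force: 25.0
```

```bash
cat k.py > /dev/null; python3 k.py
python3 - <<'E'
from h import *
c=calibration('wrist');p,d=camera('wrist')
cv2.imwrite('pics/w5.png',cv2.resize(p[:,:,::-1],(800,600),interpolation=cv2.INTER_CUBIC));np.savez('w5.npz',p=p,d=d)
print(((proj(c,G(g0,[[100,-85,10],[100,50,10],[-43,20,40],[73,20,40],[-20,-10.8,33],[60,-10.8,33]]))+.5)*1.5625).round(0))
rows((G(g0,[-109,4.6,86]),.131),(G(g0,[-109,4.6,80]),.131))
E
```

```text
24.99474372016266 11.852556198695511
TCP in guide [-106.7    9.5   85.5] q -3.4156889058393647 r 136.78704512457662
[[ 662. -201.]
 [ 291. -204.]
 [ 373.  205.]
 [ 369. -164.]
 [ 452.  144.]
 [ 461. -103.]]
[-0.0099, 0.015, 0.0015, 0.0001, -0.0002, 0.0017] [ 436.3 -175.2   86. ]
[-0.01, 0.015, 0.0215, 0.0001, -0.0002, 0.0017] [ 436.3 -175.2   80. ]
t 16.05 [ 438.7 -170.3   86.5] [ 3.141e+00 -1.000e-03  1.360e-01] [ 0.1 -0.3 -1.8] 11.7
```

View pics/w5.png

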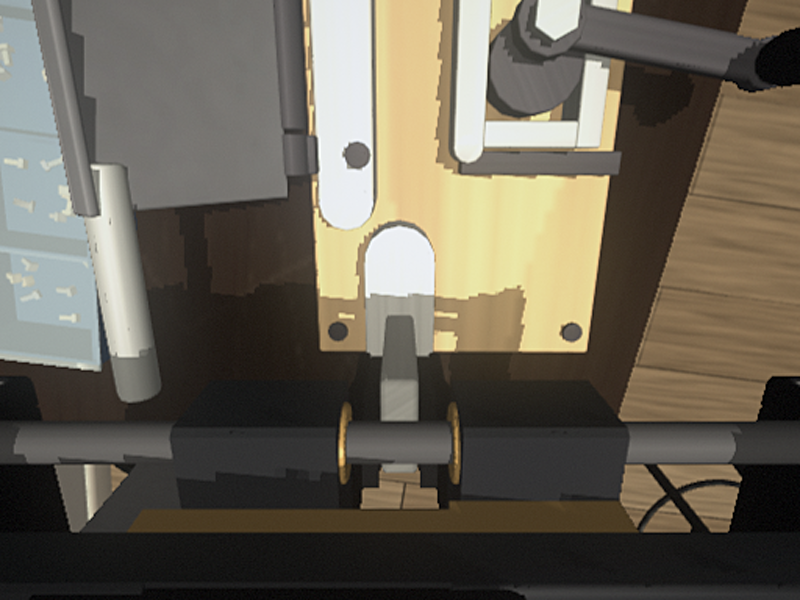

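The gauge (centre u=400) is about 5 mm left of the channel's middle (about 413). The fence and jaw edges fit the prediction. I'll shift, lower it onto the board, then slide.

Request:
carry_out(plan=[[-0.01,0.016,0,0,0,0.0015,0],[-0.01,0.016,0,0,0,0.0015,0],[-0.01,0.016,0.01,0,0,0.0015,0],[-0.01,0.016,0.017,0,0,0.0015,0],[-0.01,0.016,0.021,0,0,0.0015,0],[-0.01,0.016,0.021,0,0,0.0015,0],[-0.01,0.016,0.021,0,0,0.0015,0]])

```text
t: 16.75
tool_pos: [436.0, -175.7, 80.4]
tool_rot: [3.141, 0.0, 0.131]
wrist_force: [-7.8, 1.7, 15.4]
grip_width: 12.2
finger_force: 25.0
```

```bash
python3 k.py
python3 - <<'E'
from h import *
rows(*[(G(g0,[x,4.3,80]),.131) for x in (-60,-30,0,12,17.7)])
E
```

```text
25.002258571330458 12.167047915585433
TCP in guide [-109.4    4.2   80.4] q -3.458883135746296 r 137.39172287738677
[0.1647, -0.0004, 0.0013, 0.0003, 0.0001, 0.0001] [ 485.  -169.1   80. ]
[0.2647, -0.0003, 0.0013, 0.0003, 0.0001, 0.0001] [ 514.7 -165.2   80. ]
[0.3647, -0.0003, 0.0012, 0.0003, 0.0001, 0.0001] [ 544.4 -161.2   80. ]
[0.4047, -0.0003, 0.0012, 0.0003, 0.0001, 0.0001] [ 556.3 -159.7   80. ]
[0.4237, -0.0003, 0.0012, 0.0003, 0.0001, 0.0001] [ 562.  -158.9   80. ]
t 16.75 [ 436.  -175.7   80.4] [3.141 0.    0.131] [-7.8  1.7 15.4] 12.2
```

Request:
carry_out(plan=[[0,0,-0.004,0,0,0,0],[0.03,0,-0.004,0,0,0,0],[0.06,0,-0.004,0,0,0,0],[0.09,0,-0.004,0,0,0,0],[0.12,0,-0.004,0,0,0,0],[0.15,0,-0.004,0,0,0,0],[0.18,0,-0.004,0,0,0,0],[0.21,0,-0.004,0,0,0,0],[0.24,0,-0.004,0,0,0,0],[0.24,0,-0.004,0,0,0,0]])

```text
t: 17.75
tool_pos: [509.2, -165.4, 80.5]
tool_rot: [-3.141, -0.002, 0.132]
wrist_force: [3.5, 1.2, 3.8]
grip_width: 11.5
finger_force: 25.0
```

```bash
python3 k.py
python3 - <<'E'
from h import *
rows(*[(G(g0,[x,4.3,80.4]),.131) for x in (0,12,17.7)])
E
```

```text
24.99743666499853 11.503813811367586
TCP in guide [-35.5   4.8  80.5] q -3.1008857604556086 r 72.6059045331745
[0.1183, 0.0019, 0.0005, -0.0001, -0.0006, 0.0004] [ 544.4 -161.2   80.4]
[0.1583, 0.0019, 0.0006, -0.0001, -0.0006, 0.0004] [ 556.3 -159.7   80.4]
[0.1773, 0.002, 0.0006, -0.0001, -0.0006, 0.0004] [ 562.  -158.9   80.4]
t 17.75 [ 509.2 -165.4   80.5] [-3.141e+00 -2.000e-03  1.320e-01] [3.5 1.2 3.8] 11.5
```

Request:
carry_out(plan=[[0.03,0.001,0,0,0,0,0],[0.06,0.001,0,0,0,0,0],[0.09,0.001,0,0,0,0,0],[0.12,0.001,0,0,0,0,0],[0.14,0.001,0,0,0,0,0],[0.15,0.001,0,0,0,0,0],[0.16,0.001,0,0,0,0,0],[0.16,0.001,0,0,0,0,0]])

```text
t: 18.55
tool_pos: [554.9, -160.2, 80.6]
tool_rot: [3.141, 0.001, 0.131]
wrist_force: [-4.3, -0.4, 5.9]
grip_width: 11.8
finger_force: 25.0
```

```bash
python3 k.py
```

```text
24.999057976529002 11.848416797827571
TCP in guide [10.5  4.  80.6] q -2.4336618824106986 r 46.950059721247015
```

Slow final approach to the stop.

Request:
carry_out(plan=[[0.006,0,0,0,0,0,0],[0.012,0,0,0,0,0,0],[0.018,0,0,0,0,0,0],[0.023,0,0,0,0,0,0],[0.023,0,0,0,0,0,0]])

```text
t: 19.05
tool_pos: [561.5, -159.3, 80.6]
tool_rot: [3.141, 0.001, 0.131]
wrist_force: [-6.2, -1.1, 7.3]
grip_width: 11.6
finger_force: 25.0
```

```bash
python3 k.py
```

```text
24.99880679883063 11.56048830038042
TCP in guide [17.2  4.  80.6] q -2.2916589512582624 r 46.03690315635891
```

Request:
carry_out(plan=[[0.003,0,0,0,0,0,0],[0.006,0,0,0,0,0,0],[0.009,0,0,0,0,0,0],[0.009,0,0,0,0,0,0]])

```text
t: 19.45
tool_pos: [562.6, -159.3, 80.7]
tool_rot: [3.141, 0.005, 0.131]
wrist_force: [-15.8, -1.1, 16.3]
grip_width: 11.5
finger_force: 25.0
```

```bash
python3 k.py
```

```text
24.99977805884555 11.473972730680002
TCP in guide [18.2  3.8 80.7] q -2.2690693030289237 r 45.8766154885193
```

The nose is against the stop (force jumped to 16 N with only 1 mm of travel). Release and lift.

Request:
carry_out(plan=[[0,0,0,0,0,0,0.3],[0,0,0,0,0,0,0.3],[0,0,0,0,0,0,0.3],[0,0,0,0,0,0,0.3],[0,0,-0.06,0,0,0,0.3],[0,0,-0.15,0,0,0,0.3],[0,0,-0.3,0,0,0,0.3],[-0.2,0,-0.45,0,0,0,0.3],[-0.28,0.1,-0.45,0,0,0,0.3],[-0.28,0.1,-0.45,0,0,0,0.3]])

```text
t: 20.45
tool_pos: [482.6, -203.9, 217.8]
tool_rot: [3.137, -0.001, 0.126]
wrist_force: [-0.0, -0.5, -0.6]
grip_width: 26.1
finger_force: 0.0
```

Run:
```python
from h import *
c=calibration('wrist');p,d=camera('wrist');np.savez('w6.npz',p=p,d=d)
cv2.imwrite('pics/w6.png',cv2.resize(p[:230,:,::-1],(800,360),interpolation=cv2.INTER_CUBIC))
Q=(cloud(c,d)-[g0[0],g0[1],0])@Ro.from_euler('z',g0[2]).as_matrix()
m=(d>0)&(abs(Q[...,0]-17)<40)&(abs(Q[...,1]-4)<20)&(Q[...,2]>84)&(Q[...,2]<102)
print("plate",m.sum(),cv2.minAreaRect(Q[m][:,:2].astype(np.float32)))
m=(d>0)&(abs(Q[...,0]-17)<60)&(abs(Q[...,1]-4)<14.5)&(Q[...,2]>26)&(Q[...,2]<36);print("bar",Q[m].min(0),Q[m].max(0))
k=(d>0)&(abs(Q[...,0]-10)<35)&(abs(Q[...,1]+121)<20)&(Q[...,2]>78)&(Q[...,2]<92);k=Q[k];e=(k.min(0)+k.max(0))/2;print("knob",e,"q",np.arctan2(-42-e[1],e[0]-20)-.66)
print(readout.get_state()['wrist_force'])
```

```text
plate 615 ((17.25218391418457, 3.3244359493255615), (33.34312057495117, 12.345704078674316), 0.7237436175346375)
bar [-37.1402467  -10.48365786  26.73610427] [71.71697543 18.41428899 35.99872358]
knob [   6.74311391 -120.54299029   82.2858156 ] q 1.078005467129417
[ 0.48379806 -1.20223766 -1.00680916]
```

View pics/w6.png

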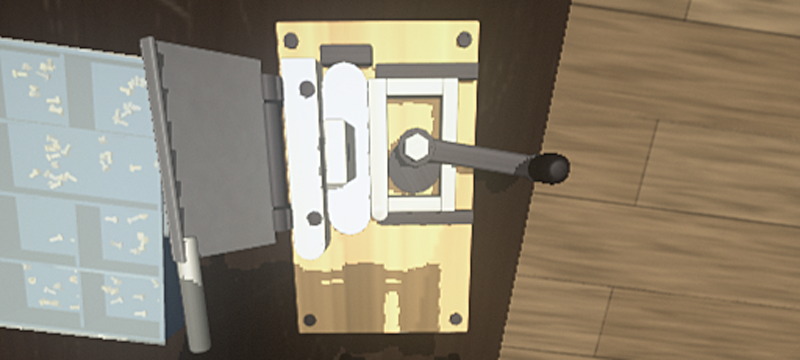

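The gauge lies between fence and jaw with its nose at the stop (345,62). Its middle measures x = 17.25 against 17 expected. The guard is open, q is 1.078 (gap about 31.2 mm), and the robot is clear.

```bash
python3 -c "
from station import arm
print(arm.close_job())"
```

```text
the job is handed in; nothing more can be done
None
```

The job is handed in: the guard stays open by itself, the gap is set to about 31.2 mm (1.2 mm of side play), and the gauge lies in the channel with its nose on the stop, after about 20 s of the 66 s allowed.

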